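# Switch on the heated pastry case

## Task

Switch on the heated pastry case for opening: on the control console, push the blue fan key fully down, then the red heater key, then the yellow lamp key; each stays down by itself. Just touch them with the fingertips, pressing gently, leave the green defrost key up, and do not shift or pick up the mug, shaker or plant.

Things in the scene. Friction and masses are not known exactly. Their poses are not given: they have to be found in the camera images.
- console: low dark steel plinth fixed to the counter, 130 mm (x) by 345 mm (y) by 30 mm high; carries the four key modules in one row along its y, 80 mm apart, in an order that changes from run to run. Origin: centre of its underside, on the counter; z up. It cannot move.
- fan_module: fixed black square housing, 66 x 66 x 20 mm, of the fan key, on top of the plinth. Origin: centre of its underside, 30 mm above the counter; its top is 50 mm above the counter.
- fan_key_top (a point): centre of the flat top of the blue round key with a white three-blade fan sign; cap 42 mm in diameter, standing 14 mm above its housing when up, so its top is about 64 mm above the counter (56 mm when fully in). Moves with the key.
- fan_key (a joint): how far the fan key is pushed in, in m: 0 up, 0.008 fully in (stop). It sinks straight down against about 2.5 N of friction, has no spring, and stays where it is left. Its cap rides on a stiff cushion that gives about 1 mm per 4 N and springs back, so the cap goes down some 1 to 2 mm further while pressed on the stop. Starts up (0 to 0.001).
- heater_module: fixed black square housing, 66 x 66 x 20 mm, of the heater key, on top of the plinth. Origin: centre of its underside, 30 mm above the counter; its top is 50 mm above the counter.
- heater_key_top (a point): centre of the flat top of the red round key with three white wavy lines; cap 42 mm in diameter, standing 14 mm above its housing when up, so its top is about 64 mm above the counter (56 mm when fully in). Moves with the key.
- heater_key (a joint): how far the heater key is pushed in, in m: 0 up, 0.008 fully in (stop). It sinks straight down against about 2.5 N of friction, has no spring, and stays where it is left. Its cap rides on a stiff cushion that gives about 1 mm per 4 N and springs back, so the cap goes down some 1 to 2 mm further while pressed on the stop. Starts up (0 to 0.001).
- lamp_module: fixed black square housing, 66 x 66 x 20 mm, of the lamp key, on top of the plinth. Origin: centre of its underside, 30 mm above the counter; its top is 50 mm above the counter.
- lamp_key_top (a point): centre of the flat top of the yellow round key with a black sun sign; cap 42 mm in diameter, standing 14 mm above its housing when up, so its top is about 64 mm above the counter (56 mm when fully in). Moves with the key.
- lamp_key (a joint): how far the lamp key is pushed in, in m: 0 up, 0.008 fully in (stop). It sinks straight down against about 2.5 N of friction, has no spring, and stays where it is left. Its cap rides on a stiff cushion that gives about 1 mm per 4 N and springs back, so the cap goes down some 1 to 2 mm further while pressed on the stop. Starts up (0 to 0.001).
- defrost_module: fixed black square housing, 66 x 66 x 20 mm, of the defrost key, on top of the plinth. Origin: centre of its underside, 30 mm above the counter; its top is 50 mm above the counter.
- defrost_key_top (a point): centre of the flat top of the green round key with a white star (snowflake) sign; not part of this job; cap 42 mm in diameter, standing 14 mm above its housing when up, so its top is about 64 mm above the counter (56 mm when fully in). Moves with the key.
- defrost_key (a joint): how far the defrost key is pushed in, in m: 0 up, 0.008 fully in (stop). It sinks straight down against about 2.5 N of friction, has no spring, and stays where it is left. Its cap rides on a stiff cushion that gives about 1 mm per 4 N and springs back, so the cap goes down some 1 to 2 mm further while pressed on the stop. Starts up (0 to 0.001).
- shaker: loose white sugar shaker with a steel cap, 52 mm in diameter, 95 mm tall, standing on the counter beyond the console. Origin: centre of its underside.
- cup: loose blue mug, rim 74 mm in diameter, 65 mm tall, handle at its +y, standing on the robot side of the console. Origin: centre of its underside.
- plant: loose little plant in a white pot beyond the console, pot 60 mm across and 55 mm tall, about 95 mm with its leaves. Origin: centre of its underside.
There are look-alikes about, which are no part of the job. Leave any purple look-alike of the plant alone.

How it is judged:
By the outcome, as a careful person would: the job done as asked, in the order asked, and still so for the second after the job is handed in, with the robot touching nothing.
It also fails if it takes over 51 s, if anything falls off the work surface, if the arm or the gripper's body presses on something with over 40 N, if the wrist force passes 120 N, or if a joint passes its speed limit or range.

## Robot

A 6-joint arm with a two-finger parallel gripper is mounted at the origin on the work surface. World frame = base frame: x ahead of the robot, y to its left, z up, the work surface at z = 0. Lengths are in m, angles in rad, forces in N, time in s.
With the tool pointing down it reaches from about 0.375 to 0.9 m from the base axis. Payload 3.1 kg.
Tool frame: the origin (TCP) lies between the finger pads; the fingertips stand 19 mm ahead of it and the grasp point (between the pads) is the TCP; z points along the fingers, y is the line along which they close (so a half turn about z gives the same grasp; the last joint's range is limited). The gripper opens to 87 mm and grips with 3 to 60 N. Pads are 19 mm wide; open, the fingers measure 117 mm over their backs; the gripper's body (75 mm by 190 mm) begins 51 mm behind the grasp point.
Start: joints at [0.969, 0.527, 1.433, -0, 1.181, -0.178], TCP at [0.257, 0.57, 0.242] pointing down, gripper open.
Joint ranges: [-3.08, 3.08], [-0.75, 2.2], [0.22, 2.44], [-1.43, 4.57], [0, 2.65], [-2.85, 2.85]. Speed limits (rad/s): [2.79, 2.79, 3.14, 3.14, 3.14, 3.14].

## Interface

Orientations are given as a unit quaternion [x, y, z, w].
In Python, from rig import telemetry, viewer, hand_in gives the robot as it stands. The module is installed in compiled form; this text tells all that it offers.
- The arm moves only by the shell command python3 -m creep 'ROWS' [FORCE]. ROWS is JSON, a list of rows, each an object with "translation": the shift along the tool's x, y, z in mm, a list of three; "roll": the turn about the tool's z in degrees; "gripper": the finger opening in mm, from 0 to 87. In form: [{"translation": [tx, ty, tz], "roll": roll, "gripper": gripper}, ...]. A call has 1 to 5 rows; each row is the pose to reach, as a shift and turn from the pose commanded when the call began, along the tool's axes at that moment; what a row does not reach only later rows make up. A row lasts 1/12 s, in which the tool goes at most 41.7 mm and 7.16 degrees, less where a joint would pass 70% of its speed; a pose out of reach is approached as far as the arm can. A call with a gripper value outside its range is refused whole. The fingers move at their own pace and stop on an object; FORCE is the grip in N (left out, the last holds). Time passes only in rows, so rows that repeat a pose let the fingers close. It gives the time, the measured TCP pose, the force, the opening and the grip force at its end, in the units of the state.
- telemetry.get_obs(): the state, without advancing time (a new reading comes with each control period).
- viewer.camera(name): name is "scene" or "top" or "wrist"; returns the picture (420x560x3 uint8, blue, green, red); there is no depth.
- viewer.camera_info(name): a dict with "intrinsics" (3x3 intrinsics, pixels), "rvec" (rotation vector, rad) and "tvec" (3), from world to camera coordinates, as OpenCV has them; the wrist camera has in their place "hand_eye" (4x4, takes a point from camera to tool coordinates, whose origin is the TCP and whose axes are the flange's). Camera axes: x right, y down, z forward; pixel columns grow to the right and rows downward; lengths in m; the calibration is good to about 2 mm. A picture is of the moment at which its call begins: read the wrist's pose just before it. camera_info takes no time and is no camera call.
- hand_in(): hands the job in; it is judged then, once.
Trained networks look in the newest picture that a camera, given by its name, has taken for a name from the list of things; names that differ only in an ending like _2 or _b are one class to them, and where a whole thing is asked for, a point or a joint stands for the part that bears it (a point fixed in the world has none). Each returns a list of dicts, best first, with "p" (0 to 1); they miss things now and then, are a little off and sometimes report something else, mostly with a low value. They report only what shows in the picture. A call takes as long as a camera call. They do not tell look-alikes from the thing itself.
- viewer.recognise(camera, thing): "bbox" ([left, top, width, height] in pixels, round what is visible of it).
The state is a dict: "time": time; "q": joint angles; "joint_velocities": joint speeds; "joint_torque": joint torques, N m; "position": TCP position; "tool_rot": TCP orientation; "ft_force": force on the tool from outside, world axes, zero at the start; "moment": the same for the moment, N m; "grip_width": finger opening in m; "grip_force": force on a finger pad.
Only numpy, scipy, OpenCV 4.12 (cv2) and the standard library are available. Lean on these libraries where they do the work, as an engineer would, in place of code of your own. Each camera call takes 0.05 s, during which the arm holds its last target. There are 200 camera calls.

## Working session

There is one attempt and no reset: what is moved stays moved. The work goes in short steps, Python scripts to look and compute and a shell command to move; the robot and the scene stay as the last step left them, time stands still between calls to the robot, and variables do not carry over. Pictures are saved under pics/ and viewed, at most 10 in all, crops included, and the job is handed in when it is done.

```bash
mkdir -p pics; cat > h.py <<'E'
import numpy as np, cv2
from scipy.spatial.transform import Rotation as R
from rig import telemetry, viewer
def ray(cam,u,v,z):
    i=viewer.camera_info(cam);K=np.array(i["intrinsics"]);Rm=R.from_rotvec(np.ravel(i["rvec"])).as_matrix();t=np.ravel(i["tvec"])
    d=Rm.T@np.linalg.solve(K,[u,v,1.]);c=-Rm.T@t
    return c+d*(z-c[2])/d[2]
E
python3 - <<'E'
from h import *
o=telemetry.get_obs();print({k:np.round(v,4) for k,v in o.items()});print(R.from_quat(o["tool_rot"]).as_matrix().round(3))
ims=[viewer.camera(c) for c in("top","scene")]
for c,i in zip(("top","scene"),ims): cv2.imwrite(f"pics/{c}1.png",i)
for c in("top","scene"):
  for k in("fan","heater","lamp","defrost"):
    for r in viewer.recognise(c,k+"_key_top")[:2]:
        b=r["bbox"];u,v=b[0]+b[2]/2,b[1]+b[3]/2;print(c,k,round(r["p"],2),np.round(b),ray(c,u,v,.060).round(4))
E
```

```text
{'time': np.float64(0.0), 'q': array([ 0.9685,  0.5284,  1.4339, -0.    ,  1.1814, -0.1785]), 'joint_velocities': array([ 0.0014,  0.0006, -0.0009, -0.0015, -0.0017, -0.0004]), 'joint_torque': array([ 2.00000e-04, -4.40046e+01, -1.76588e+01,  6.32000e-02,
        5.82000e-02, -1.00000e-04]), 'position': array([0.2566, 0.5691, 0.2406]), 'tool_rot': array([ 2.103e-01,  9.776e-01, -1.000e-03, -4.000e-04]), 'ft_force': array([ 0.2539, -0.3205, -0.7713]), 'moment': array([ 0.0143, -0.0037,  0.0149]), 'grip_force': np.float64(0.0), 'grip_width': np.float64(0.087)}
[[-0.912  0.411 -0.001]
 [ 0.411  0.912 -0.002]
 [ 0.    -0.002 -1.   ]]
top fan 0.58 [256. 250.  29.  27.] [0.5043 0.0568 0.06  ]
top heater 0.62 [208. 265.  28.  29.] [0.4797 0.1289 0.06  ]
top lamp 0.83 [313. 239.  22.  24.] [ 0.5255 -0.0232  0.06  ]
top lamp 0.71 [310. 236.  26.  27.] [ 0.528 -0.023  0.06 ]
top defrost 0.67 [359. 220.  31.  30.] [ 0.5507 -0.099   0.06  ]
top defrost 0.38 [207. 262.  24.  26.] [0.4861 0.1335 0.06  ]
scene fan 0.94 [233. 172.  25.  26.] [0.503  0.0525 0.06  ]
scene fan 0.7 [149. 140.  56.  54.] [0.3893 0.0041 0.06  ]
scene heater 0.88 [257. 141.  27.  22.] [0.483  0.1309 0.06  ]
scene lamp 0.66 [257. 142.  25.  23.] [0.4832 0.1277 0.06  ]
scene lamp 0.55 [211. 209.  25.  26.] [ 0.5277 -0.0226  0.06  ]
scene defrost 0.56 [184. 252.  27.  26.] [ 0.554  -0.0994  0.06  ]
scene defrost 0.38 [223. 170.  54.  47.] [0.5197 0.0444 0.06  ]
```

View pics/top1.png

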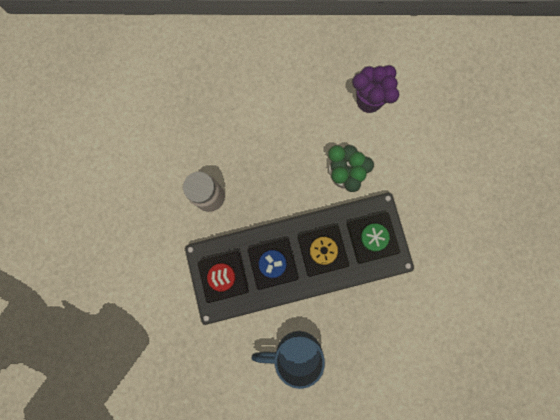

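View pics/scene1.png

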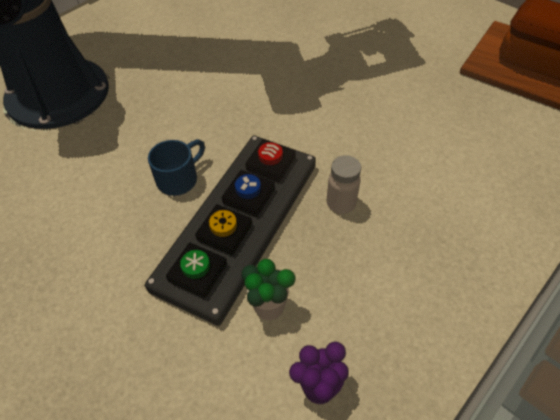

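The top image shows the row as red (222,277), blue (272,264), yellow (323,250) and green (375,237). The mug is at (300,360), and the shaker and plant are on the far side. The scene view agrees, so I'll refine the centres by colour.

```bash
cat >> h.py <<'E'
HUE={"heater":(172,8),"fan":(105,125),"lamp":(15,32),"defrost":(55,85)}
def blob(im,k,near,rad=22):
    h=cv2.cvtColor(im,cv2.COLOR_BGR2HSV);a,b=HUE[k];H=h[...,0]
    m=((H>=a)&(H<=b)) if a<b else ((H>=a)|(H<=b))
    m=(m&(h[...,1]>130)&(h[...,2]>60)).astype(np.uint8)
    q=np.zeros_like(m);cv2.circle(q,tuple(int(x) for x in near),rad,1,-1);m&=q
    n,l,s,c=cv2.connectedComponentsWithStats(m)
    j=1+np.argmax(s[1:,4]);p=cv2.findNonZero((l==j).astype(np.uint8));hull=cv2.convexHull(p);M=cv2.moments(hull)
    return M["m10"]/M["m00"],M["m01"]/M["m00"],s[j]
E
python3 - <<'E'
from h import *
N={"top":dict(heater=(222,277),fan=(272,264),lamp=(323,250),defrost=(375,237)),"scene":dict(heater=(270,153),fan=(247,185),lamp=(223,222),defrost=(195,264))}
P={}
for c in N:
  im=cv2.imread(f"pics/{c}1.png")
  for k in N[c]:
    u,v,s=blob(im,k,N[c][k]);P[c,k]=ray(c,u,v,.0625);print(c,k,round(u,1),round(v,1),s,P[c,k].round(4))
ks=list(N["top"])
A=np.array([(P["top",k]+P["scene",k])[:2]/2 for k in ks]);print(np.linalg.norm(np.diff(A,axis=0),axis=1))
s=np.array([-1.5,-.5,.5,1.5])*.08;d=A[3]-A[0];d/=np.linalg.norm(d);F=A.mean(0)+s[:,None]*d;print(dict(zip(ks,F.round(4))),"dir",d,"res mm",((A-F)*1e3).round(1))
o=telemetry.get_obs();T=R.from_quat(o["tool_rot"]).as_matrix()
for k,f in zip(ks,F): print(k,"tool mm from now to tip z .100",(T.T@(np.r_[f,.119]-o["position"])*1e3).round(1))
y=T[:2,1];print("tool y angle",np.degrees(np.arctan2(y[1],y[0])),"row angle",np.degrees(np.arctan2(-d[1],-d[0])))
E
```

```text
top heater 220.6 277.0 [207 263  28  29 459] [0.4827 0.1307 0.0625]
top fan 272.0 263.4 [259 250  27  28 406] [0.5049 0.054  0.0625]
top lamp 323.5 250.4 [310 237  28  28 576] [ 0.5263 -0.0228  0.0625]
top defrost 371.6 233.6 [362 224  23  23 107] [ 0.5531 -0.0945  0.0625]
scene heater 270.0 152.4 [258 142  25  22 356] [0.4849 0.1283 0.0625]
scene fan 247.0 183.9 [235 174  25  21 259] [0.5039 0.0539 0.0625]
scene lamp 222.4 222.3 [209 210  28  26 561] [ 0.5286 -0.0244  0.0625]
scene defrost 194.2 262.0 [180 250  29  25 387] [ 0.5487 -0.0996  0.0625]
[0.07830833 0.08088064 0.07710981]
{'heater': array([0.4826, 0.1308]), 'fan': array([0.5053, 0.0541]), 'lamp': array([ 0.528 , -0.0226]), 'defrost': array([ 0.5507, -0.0993])} dir [ 0.28399719 -0.95882511] res mm [[ 1.2 -1.3]
 [-0.9 -0.1]
 [-0.6 -0.9]
 [ 0.2  2.3]]
heater tool mm from now to tip z .100 [-386.2 -307.3  122.5]
fan tool mm from now to tip z .100 [-438.4 -367.9  122.5]
lamp tool mm from now to tip z .100 [-490.7 -428.4  122.5]
defrost tool mm from now to tip z .100 [-542.9 -489.   122.5]
tool y angle 65.71887631446131 row angle 106.49891513438854
```

```bash
python3 -m creep '[{"translation":[-25,-21,0],"roll":0,"gripper":0},{"translation":[-55,-46,0],"roll":0,"gripper":0},{"translation":[-85,-71,0],"roll":0,"gripper":0},{"translation":[-115,-97,0],"roll":0,"gripper":0},{"translation":[-145,-122,0],"roll":0,"gripper":0}]' 10
python3 -m creep '[{"translation":[-30,-25,0],"roll":0,"gripper":0},{"translation":[-60,-50,0],"roll":0,"gripper":0},{"translation":[-90,-75,0],"roll":0,"gripper":0},{"translation":[-120,-100,0],"roll":0,"gripper":0},{"translation":[-148,-124,0],"roll":0,"gripper":0}]'
python3 -m creep '[{"translation":[-30,-25,0],"roll":0,"gripper":0},{"translation":[-60,-50,0],"roll":0,"gripper":0},{"translation":[-90,-75,0],"roll":0,"gripper":0},{"translation":[-120,-100,0],"roll":0,"gripper":0},{"translation":[-145,-122,0],"roll":0,"gripper":0}]'
```

```text
time: 0.92
position: [0.3392, 0.3973, 0.2417]
tool_rot: [0.21, 0.978, 0.0, 0.0]
ft_force: [0.8, 0.3, -0.2]
grip_width: 0.0615
grip_force: 0.0
time: 1.33
position: [0.4237, 0.2231, 0.2419]
tool_rot: [0.21, 0.978, 0.0, 0.001]
ft_force: [0.2, 0.4, 0.0]
grip_width: 0.0284
grip_force: 0.0
time: 1.75
position: [0.5062, 0.0516, 0.2419]
tool_rot: [0.211, 0.978, -0.0, 0.001]
ft_force: [1.3, -0.5, 0.0]
grip_width: 0.0018
grip_force: 0.0
```

```bash
cat >> h.py <<'E'
KEY=dict(heater=(.4830,.1300),fan=(.5050,.0540),lamp=(.5275,-.0230))
def go(k,tip):
    o=telemetry.get_obs();T=R.from_quat(o["tool_rot"]).as_matrix()
    print(o["time"],"pos",o["position"].round(4),"F",o["ft_force"].round(2),k,"mm",(T.T@(np.r_[KEY[k],tip+.019]-o["position"])*1e3).round(1),"grip",o["grip_width"])
E
python3 -c "
from h import *
go('fan',.075);cv2.imwrite('pics/w1.png',viewer.camera('wrist'))"
```

```text
1.75 pos [0.5062 0.0516 0.2419] F [ 1.3  -0.48  0.05] fan mm [  2.3   1.6 147.9] grip 0.0017967783641437492
```

```bash
python3 -m creep '[{"translation":[1,1,25],"roll":0,"gripper":0},{"translation":[2,2,55],"roll":0,"gripper":0},{"translation":[2,2,85],"roll":0,"gripper":0},{"translation":[2,2,115],"roll":0,"gripper":0},{"translation":[2,2,138],"roll":0,"gripper":0}]'
python3 -m creep '[{"translation":[0,0,3],"roll":0,"gripper":0},{"translation":[0,0,5],"roll":0,"gripper":0}]'
python3 -c "
from h import *
go('fan',.064);a=viewer.camera('scene')[100:310,110:390];b=viewer.camera('top')[180:390,170:450]
cv2.imwrite('pics/c1.png',cv2.resize(np.vstack([a,b]),None,fx=1.4,fy=1.4,interpolation=2))"
```

```text
time: 2.22
position: [0.5033, 0.0569, 0.1019]
tool_rot: [0.21, 0.978, -0.0, -0.001]
ft_force: [0.7, -0.3, -0.8]
grip_width: 0.0005
grip_force: 0.0
time: 2.38
position: [0.5032, 0.057, 0.0977]
tool_rot: [0.21, 0.978, -0.0, -0.001]
ft_force: [0.1, 0.7, 0.7]
grip_width: 0.0002
grip_force: 0.0
2.3833 pos [0.5032 0.057  0.0977] F [0.15 0.66 0.75] fan mm [-2.9 -2.  14.7] grip 0.00023280455738059803
```

View pics/c1.png

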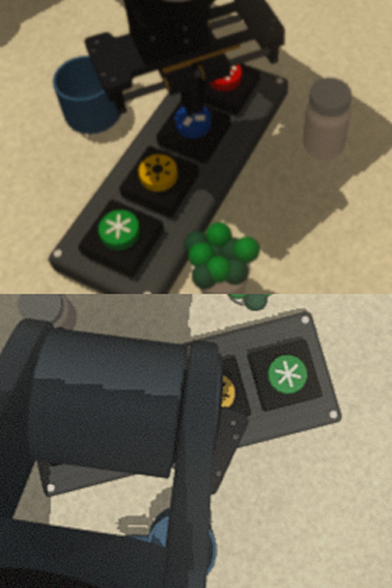

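The fingertips are over the blue key in the scene crop (about (190,105)). The mug is clear of the gripper. I'll press in small steps while watching the force.

```bash
python3 -m creep '[{"translation":[-2,-1,5],"roll":0,"gripper":0},{"translation":[-3,-2,11],"roll":0,"gripper":0},{"translation":[-3,-2,14],"roll":0,"gripper":0},{"translation":[-3,-2,16],"roll":0,"gripper":0},{"translation":[-3,-2,18],"roll":0,"gripper":0}]'
python3 -m creep '[{"translation":[0,0,1],"roll":0,"gripper":0},{"translation":[0,0,2],"roll":0,"gripper":0},{"translation":[0,0,3],"roll":0,"gripper":0},{"translation":[0,0,4],"roll":0,"gripper":0},{"translation":[0,0,4],"roll":0,"gripper":0}]'
```

```text
time: 2.9
position: [0.5061, 0.0536, 0.0807]
tool_rot: [0.21, 0.978, -0.0, 0.0]
ft_force: [0.2, -0.6, 3.0]
grip_width: 0.0001
grip_force: 1.1
time: 3.32
position: [0.5061, 0.0536, 0.0765]
tool_rot: [0.21, 0.978, -0.0, 0.0]
ft_force: [0.3, -1.3, 2.5]
grip_width: 0.0002
grip_force: 0.9
```

```bash
python3 -m creep '[{"translation":[0,0,0.5],"roll":0,"gripper":0},{"translation":[0,0,1],"roll":0,"gripper":0},{"translation":[0,0,1.5],"roll":0,"gripper":0},{"translation":[0,0,2],"roll":0,"gripper":0},{"translation":[0,0,2],"roll":0,"gripper":0}]'
python3 -m creep '[{"translation":[0,0,0.5],"roll":0,"gripper":0},{"translation":[0,0,1],"roll":0,"gripper":0},{"translation":[0,0,1],"roll":0,"gripper":0}]'
```

```text
time: 3.73
position: [0.5061, 0.0536, 0.0746]
tool_rot: [0.21, 0.978, -0.0, 0.0]
ft_force: [0.4, -2.3, 3.5]
grip_width: 0.0003
grip_force: 1.5
time: 3.98
position: [0.5061, 0.0536, 0.0739]
tool_rot: [0.21, 0.978, -0.0, 0.0]
ft_force: [-0.4, -1.6, 5.7]
grip_width: 0.0006
grip_force: 3.0
```

```bash
python3 -m creep '[{"translation":[0,0,0.5],"roll":0,"gripper":0},{"translation":[0,0,0.5],"roll":0,"gripper":0}]'
```

```text
time: 4.15
position: [0.5061, 0.0536, 0.0735]
tool_rot: [0.21, 0.978, -0.0, 0.0]
ft_force: [-0.0, -2.3, 7.5]
grip_width: 0.0007
grip_force: 3.6
```

```bash
python3 -m creep '[{"translation":[0,0,-8],"roll":0,"gripper":0},{"translation":[0,0,-26],"roll":0,"gripper":0},{"translation":[18,20,-30],"roll":0,"gripper":0},{"translation":[36,41,-30],"roll":0,"gripper":0},{"translation":[52,60,-30],"roll":0,"gripper":0}]'
python3 -m creep '[{"translation":[0,0,0],"roll":0,"gripper":0},{"translation":[0,0,0],"roll":0,"gripper":0}]'
python3 -c "
from h import *
go('heater',.064);a=viewer.camera('scene')[100:310,110:390];b=viewer.camera('wrist')
cv2.imwrite('pics/c2.png',np.hstack([cv2.resize(a,None,fx=1.4,fy=1.4,interpolation=2),cv2.resize(b,(392,294))]))"
```

```text
time: 4.57
position: [0.4819, 0.1308, 0.1034]
tool_rot: [0.211, 0.977, 0.0, -0.001]
ft_force: [-0.2, 0.5, 0.6]
grip_width: 0.0004
grip_force: 0.0
time: 4.73
position: [0.4817, 0.131, 0.103]
tool_rot: [0.209, 0.978, -0.0, -0.001]
ft_force: [0.5, -0.3, 0.0]
grip_width: 0.0003
grip_force: 0.0
4.7333 pos [0.4817 0.131  0.103 ] F [ 0.45 -0.3   0.01] heater mm [-1.7 -0.4 20. ] grip 0.000334558969933089
```

View pics/c2.png

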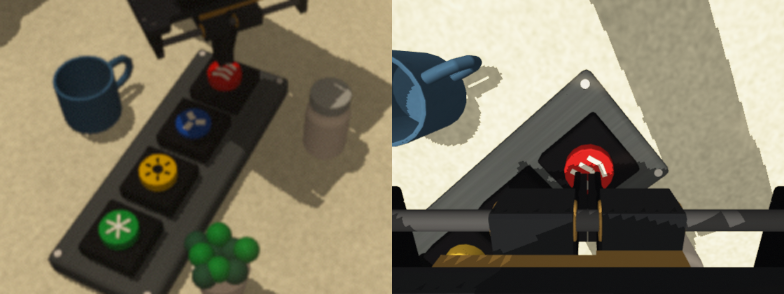

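The tips are over the red key at (225,65) in the crop, and blue at (193,124) sits lower than the other keys.

```bash
python3 -m creep '[{"translation":[-1,0,8],"roll":0,"gripper":0},{"translation":[-2,0,16],"roll":0,"gripper":0},{"translation":[-2,0,19],"roll":0,"gripper":0},{"translation":[-2,0,21],"roll":0,"gripper":0},{"translation":[-2,0,23],"roll":0,"gripper":0}]'
python3 -m creep '[{"translation":[0,0,1],"roll":0,"gripper":0},{"translation":[0,0,2],"roll":0,"gripper":0},{"translation":[0,0,3],"roll":0,"gripper":0},{"translation":[0,0,4],"roll":0,"gripper":0},{"translation":[0,0,5],"roll":0,"gripper":0}]'
python3 -m creep '[{"translation":[0,0,0.5],"roll":0,"gripper":0},{"translation":[0,0,1],"roll":0,"gripper":0},{"translation":[0,0,1],"roll":0,"gripper":0}]'
```

```text
time: 5.25
position: [0.4848, 0.1283, 0.0795]
tool_rot: [0.211, 0.978, -0.0, -0.001]
ft_force: [-0.4, -1.2, 1.7]
grip_width: 0.0001
grip_force: 1.1
time: 5.67
position: [0.4849, 0.129, 0.0751]
tool_rot: [0.21, 0.978, 0.0, 0.0]
ft_force: [-0.0, -1.6, 1.5]
grip_width: 0.0006
grip_force: 1.1
time: 5.92
position: [0.485, 0.129, 0.0742]
tool_rot: [0.21, 0.978, -0.0, 0.0]
ft_force: [0.1, -2.0, 3.7]
grip_width: 0.0003
grip_force: 2.3
```

```bash
python3 -m creep '[{"translation":[0,0,0.5],"roll":0,"gripper":0},{"translation":[0,0,1],"roll":0,"gripper":0},{"translation":[0,0,1],"roll":0,"gripper":0}]'
```

```text
time: 6.17
position: [0.485, 0.129, 0.0735]
tool_rot: [0.21, 0.978, 0.0, 0.0]
ft_force: [-2.1, -2.6, 8.0]
grip_width: -0.0
grip_force: 3.7
```

```bash
python3 -m creep '[{"translation":[0,0,-8],"roll":0,"gripper":0},{"translation":[0,0,-26],"roll":0,"gripper":0},{"translation":[-18,-22,-30],"roll":0,"gripper":0},{"translation":[-40,-48,-30],"roll":0,"gripper":0},{"translation":[-62,-74,-30],"roll":0,"gripper":0}]'
python3 -m creep '[{"translation":[-20,-24,0],"roll":0,"gripper":0},{"translation":[-39,-47,0],"roll":0,"gripper":0},{"translation":[-39,-47,0],"roll":0,"gripper":0},{"translation":[-39,-47,0],"roll":0,"gripper":0}]'
python3 -c "
from h import *
go('lamp',.064);a=viewer.camera('scene')[100:310,110:390];b=viewer.camera('wrist')
cv2.imwrite('pics/c3.png',np.hstack([cv2.resize(a,None,fx=1.4,fy=1.4,interpolation=2),cv2.resize(b,(392,294))]))"
```

```text
time: 6.58
position: [0.5115, 0.036, 0.1038]
tool_rot: [0.209, 0.978, 0.0, 0.001]
ft_force: [1.4, 0.6, -0.3]
grip_width: 0.0004
grip_force: 0.0
time: 6.92
position: [0.5279, -0.0241, 0.1031]
tool_rot: [0.212, 0.977, 0.0, 0.0]
ft_force: [-0.6, 0.1, -0.3]
grip_width: 0.0008
grip_force: 0.0
6.9167 pos [ 0.5279 -0.0241  0.1031] F [-0.65  0.06 -0.34] lamp mm [ 0.8  0.9 20.1] grip 0.000765733561952599
```

View pics/c3.png

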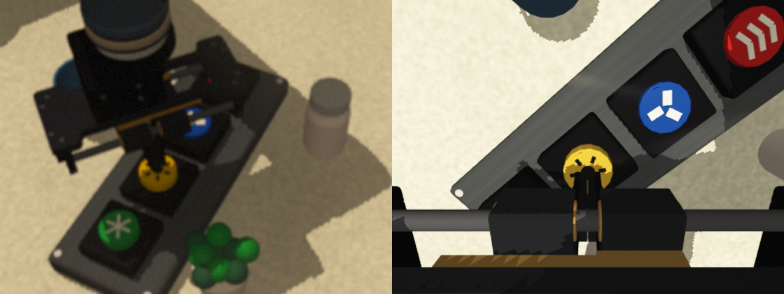

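The tips are over the yellow key at (157,172) in the crop, and blue and red both look down in the wrist view. Next I press the lamp key.

```bash
python3 -m creep '[{"translation":[0,0,8],"roll":0,"gripper":0},{"translation":[0,0,16],"roll":0,"gripper":0},{"translation":[0,0,19],"roll":0,"gripper":0},{"translation":[0,0,21],"roll":0,"gripper":0},{"translation":[0,0,23],"roll":0,"gripper":0}]'
python3 -m creep '[{"translation":[0,0,1],"roll":0,"gripper":0},{"translation":[0,0,2],"roll":0,"gripper":0},{"translation":[0,0,3],"roll":0,"gripper":0},{"translation":[0,0,4],"roll":0,"gripper":0},{"translation":[0,0,5],"roll":0,"gripper":0}]'
python3 -m creep '[{"translation":[0,0,0.5],"roll":0,"gripper":0},{"translation":[0,0,1],"roll":0,"gripper":0},{"translation":[0,0,1],"roll":0,"gripper":0}]'
```

```text
time: 7.43
position: [0.5263, -0.0219, 0.0795]
tool_rot: [0.21, 0.978, 0.0, -0.001]
ft_force: [-1.1, 1.7, 1.8]
grip_width: 0.0007
grip_force: 1.1
time: 7.85
position: [0.5272, -0.0229, 0.0751]
tool_rot: [0.21, 0.978, 0.0, 0.0]
ft_force: [-0.4, 1.1, 2.3]
grip_width: 0.0004
grip_force: 1.1
time: 8.1
position: [0.5272, -0.0228, 0.0742]
tool_rot: [0.21, 0.978, 0.0, 0.0]
ft_force: [-1.7, 1.4, 4.0]
grip_width: 0.0005
grip_force: 2.3
```

```bash
python3 -m creep '[{"translation":[0,0,0.5],"roll":0,"gripper":0},{"translation":[0,0,1],"roll":0,"gripper":0},{"translation":[0,0,1],"roll":0,"gripper":0}]'
python3 -m creep '[{"translation":[0,0,-8],"roll":0,"gripper":0},{"translation":[0,0,-26],"roll":0,"gripper":0},{"translation":[0,0,-60],"roll":0,"gripper":0},{"translation":[0,0,-95],"roll":0,"gripper":0},{"translation":[0,0,-130],"roll":0,"gripper":0}]'
python3 -m creep '[{"translation":[30,25,0],"roll":0,"gripper":0},{"translation":[60,50,0],"roll":0,"gripper":0},{"translation":[90,75,0],"roll":0,"gripper":0},{"translation":[120,100,0],"roll":0,"gripper":0},{"translation":[148,124,0],"roll":0,"gripper":0}]'
python3 -m creep '[{"translation":[30,25,0],"roll":0,"gripper":0},{"translation":[60,50,0],"roll":0,"gripper":0},{"translation":[90,75,0],"roll":0,"gripper":0},{"translation":[120,100,0],"roll":0,"gripper":0},{"translation":[145,121,0],"roll":0,"gripper":0}]'
python3 -m creep '[{"translation":[30,25,0],"roll":0,"gripper":0},{"translation":[60,50,0],"roll":0,"gripper":0},{"translation":[85,70,0],"roll":0,"gripper":0},{"translation":[90,75,0],"roll":0,"gripper":0},{"translation":[90,75,0],"roll":0,"gripper":0}]'
python3 - <<'E'
from h import *
N={"top":dict(heater=(222,277),fan=(272,264),lamp=(323,250),defrost=(375,237)),"scene":dict(heater=(270,153),fan=(247,185),lamp=(223,222),defrost=(195,264))}
ims={}
for c in N:
  im0=cv2.imread(f"pics/{c}1.png");im=viewer.camera(c);ims[c]=im
  for k in N[c]:
    a=blob(im0,k,N[c][k]);b=blob(im,k,N[c][k]);print(c,k,"px shift",round(b[0]-a[0],1),round(b[1]-a[1],1))
cv2.imwrite("pics/end.png",np.vstack([cv2.resize(ims["scene"][100:310,110:390],None,fx=1.4,fy=1.4),cv2.resize(ims["top"][180:390,170:450],None,fx=1.4,fy=1.4)]))
d=cv2.absdiff(ims["scene"],cv2.imread("pics/scene1.png"));cv2.imwrite("pics/diff.png",d)
E
```

```text
time: 8.35
position: [0.5272, -0.0229, 0.0735]
tool_rot: [0.21, 0.978, -0.0, 0.0]
ft_force: [-1.9, 2.0, 7.3]
grip_width: 0.0001
grip_force: 3.7
time: 8.77
position: [0.5273, -0.0232, 0.2044]
tool_rot: [0.21, 0.978, -0.0, 0.0]
ft_force: [0.9, -0.3, -0.5]
grip_width: 0.0004
grip_force: 0.0
time: 9.18
position: [0.4428, 0.1522, 0.2035]
tool_rot: [0.211, 0.978, 0.0, 0.001]
ft_force: [1.1, 0.5, -0.5]
grip_width: 0.0003
grip_force: 0.0
time: 9.6
position: [0.3601, 0.323, 0.2035]
tool_rot: [0.21, 0.978, 0.001, 0.001]
ft_force: [-0.2, -0.1, -0.6]
grip_width: 0.0002
grip_force: 0.0
time: 10.02
position: [0.3092, 0.4284, 0.2033]
tool_rot: [0.208, 0.978, 0.001, 0.001]
ft_force: [0.8, -0.1, 0.1]
grip_width: 0.0004
grip_force: 0.0
top heater px shift 0.8 -0.0
top fan px shift 0.2 0.3
top lamp px shift -0.3 0.1
top defrost px shift -2.1 -1.5
scene heater px shift 0.0 1.8
scene fan px shift 0.7 3.0
scene lamp px shift 0.2 1.7
scene defrost px shift -0.1 0.1
```

View pics/end.png

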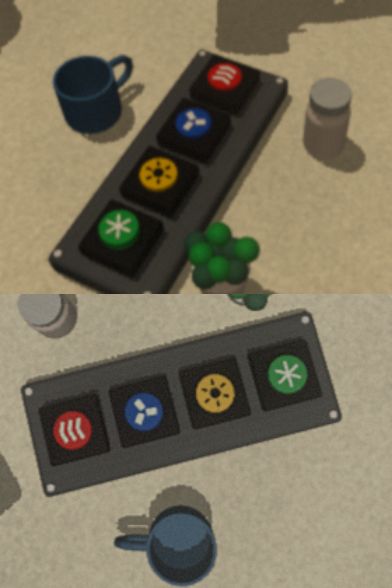

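Red, blue and yellow are down, and green is still up. The mug, shaker and plant haven't moved. All three pressed keys ended at the same depth with about 7.5 N, well above the 2.5 N friction, so they are at their stops.

```bash
python3 -c "
from rig import hand_in
print(hand_in())"
```

```text
the job is handed in; nothing more can be done
None
```

I pressed the fan, heater and lamp keys fully down in that order (about 7.5 N each), left the defrost key up and the mug, shaker and plant in place, and handed the job in at about 10 s; no verdict came back.

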